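# Dress a polishing arbor

## Robot

A 6-joint arm with a two-finger parallel gripper is mounted at the origin on the work surface; the furniture and walls round the work are solid. World frame = base frame: x ahead of the robot, y to its left, z up, the work surface at z = 0. Lengths are in mm, angles in degrees, forces in N, time in s.
With the tool pointing down it reaches from about 300 to 850 mm from the base axis. Payload 4.2 kg.
Tool frame: the origin (TCP) lies midway between the tips of the shut fingers; the grasp point (between the pads) lies 19 mm behind it (env.hold_point_z is the z of the grasp point in the tool frame, in mm); z points along the fingers, y is the direction in which the jaws open and shut (so a half turn about z gives the same grasp; the last joint's range is limited). The gripper opens to 91 mm and grips with 3 to 60 N. Pads are 32 mm wide; open, the fingers measure 118 mm over their backs; the gripper's body (76 mm by 178 mm) begins 60 mm behind the grasp point.
Start: joints at [-74.771, 18.312, 89.639, -0, 72.044, -1.146], TCP at [162.11, -551.692, 213.976] pointing down, gripper open.
Joint ranges: [-177.97, 177.97], [-48.28, 115.42], [12.27, 149.76], [-77.06, 257.06], [2.81, 150.46], [-146.56, 146.56]. Speed limits (degrees/s): [147.25, 147.25, 180, 180, 180, 180].

## Interface

Orientations are given as [roll, pitch, yaw] about the fixed x, y, z axes, in that order (R = Rz(yaw) Ry(pitch) Rx(roll)).
In Python, from workcell import env, grab_frame, camera_params, spotter gives the robot as it stands. The module is installed in compiled form; this text tells all that it offers.
- The arm moves only by the shell command python3 -m jog 'ROWS' [FORCE]. ROWS is text: rows parted by semicolons, each of 7 numbers parted by spaces: the turn, a rotation vector about the world's x, y, z in units of 5 degrees (1.0 is 5 degrees), then the shift along the world's x, y, z in units of 25 mm (1.0 is 25 mm), then the opening, from 0 (shut) to 1 (fully open). A call has 1 to 5 rows; each row is the pose to reach, as a shift and turn from the pose commanded when the call began; what a row does not reach only later rows make up. A row lasts 1/8 s, in which the tool goes at most 62.5 mm and 10.7 degrees, less where a joint would pass 70% of its speed; a pose out of reach is approached as far as the arm can. A call with a gripper value outside its range is refused whole. The fingers move at their own pace and stop on an object; FORCE is the grip in N (left out, the last holds). Time passes only in rows, so rows that repeat a pose let the fingers close. It gives the time, the measured TCP pose, the force and the opening at its end, in the units of the state.
- env.state(): the state, without advancing time (a new reading comes with each control period).
- grab_frame(name): name is "scene" or "top" or "wrist"; returns the picture (420x560x3 uint8, red, green, blue); there is no depth.
- camera_params(name): a dict with "K" (3x3 intrinsics, pixels), "dist" ([k1, k2, p1, p2, k3] as OpenCV has them; the pictures are not rectified), "rvec" (rotation vector, rad) and "tvec" (3), from world to camera coordinates, as OpenCV has them. Camera axes: x right, y down, z forward; pixel columns grow to the right and rows downward; lengths in mm; the calibration is good to about 2 mm. A picture is of the moment at which its call begins: read the wrist's pose just before it. camera_params takes no time and is no camera call; for the wrist camera it gives the pose at the moment of the call.
- env.job_done(): hands the job in, once; it reports no verdict.
Trained networks look in the newest picture that a camera, given by its name, has taken for a name from the list of things; names that differ only in an ending like _2 or _b are one class to them, and where a whole thing is asked for, a point or a joint stands for the part that bears it (a point fixed in the world has none). Each returns a list of dicts, best first, with "conf" (0 to 1); they miss things now and then, are a little off and sometimes report something else, mostly with a low value. They report only what shows in the picture. A call takes as long as a camera call.
- spotter.look_for(query, camera): "box" ([left, top, width, height] in pixels, round what is visible of it).
- spotter.trace(query, camera): "region" (420x560 bool, what is visible of it) and "box" ([left, top, width, height] in pixels, round what is visible of it).
The state is a dict: "time_s": time; "qpos": joint angles; "qvel": joint speeds; "effort": joint torques, N m; "ee_pos": TCP position; "ee_rot": TCP orientation; "force": force on the tool from outside, world axes, zero at the start; "torque": the same for the moment, N m; "gripper_width": finger opening in mm.
Only numpy, scipy, OpenCV 4.12 (cv2) and the standard library are available. Lean on these libraries where they do the work, as an engineer would, in place of code of your own. Each camera call takes 0.05 s, during which the arm holds its last target. There are 200 camera calls.

## Task

Make up the stack on the polishing arbor: thread the blue polishing drum onto the horizontal rod first, then the bare metal spacer, then the red end cap with its open end towards the post. Push each one past the spring balls near the rod's tip and on until it is fully home (drum against the stop collar, spacer against drum, cap against spacer, no gaps), then let go of it before you fetch the next. Be gentle: feel for the stops, never press on the rod or the stop collar harder than about 15 N, and do not drop a part.

Things in the scene. Friction and masses are not known exactly. Their poses are not given: they have to be found in the camera images.
- drum_c (a point): centre of the blue polishing drum, a cylinder 56 mm in diameter and 24 mm long with a 19 mm through bore along its x axis; both ends alike; 0.08 to 0.17 kg. It starts lying on the rack, its axis level
- spacer_c (a point): centre of the bare aluminium spacer, a cylinder 56 mm in diameter and 24 mm long with a 19 mm through bore along its x axis, two dark grooves round it; both ends alike; 0.08 to 0.17 kg. It starts on the rack, its axis level
- cap_c (a point): middle of the length of the red ribbed end cap, a cylinder 56 mm in diameter and 40 mm long (a 3 mm boss stands on its shut end) with a 19 mm blind bore along its x axis, 34 mm deep, open at the +x end, shut at the -x end; 0.07 to 0.14 kg. It starts on the rack, axis level, +x end towards the rack's +x
- rod_tip (a point): tip of the arbor's level steel rod, on its axis, 120 mm above the table; the point's x axis runs along the rod from the tip to the post, z is up. The rod is 16 mm in diameter with a 7 mm long conical tip (7 mm across at its end) and ends in a green post (52 mm wide, top 147 mm above the table) whose front is 103 mm behind the tip
- rack: fixed wooden rack, 200 mm long (x), 75 mm wide (y); origin at the middle of its underside. Two bars 12 mm in diameter run along its x, 34 mm apart, tops 46 mm above the table; the parts lie on both bars, axes along the rack's x, about 55 mm apart in any order, centres about 69 mm above the table. End boards 60 mm wide, 50 mm high; beside the parts it is free down to 15 mm
- drum: the blue polishing drum itself, origin and axes as point drum_c; its rubber tread does not slip in the fingers
- spacer: the aluminium spacer itself, origin and axes as point spacer_c; its fine knurling does not slip in the fingers
- cap: the red end cap itself, origin and axes as point cap_c; its ribs do not slip in the fingers
- arbor: green arbor stand, fixed; origin on the table under the post, 118 mm behind the rod's tip; x as for rod_tip. A stop collar (42 mm across) is clamped on the rod: its face stands anywhere from 62 to 78 mm behind the tip, changes every run and is not reported: feel (or see) it. The face is backed with rubber, gives about 1 mm for each 5 N, and springs back
- detent (a point): point on the rod's axis 11 mm behind the tip, axes as rod_tip. Here two brass spring balls stand out 3.5 mm from the rod's left and right flanks. Each part must be pushed over them: about 6 to 12 N, then 2 to 4 N of drag while its bore covers them (this holds the cap on); as a 24 mm part leaves them behind they spring out and kick it forward by a few N, which is not yet the stop

How it is judged (in metres and radians):
On the way, in this order (a step that is already met when the one before it is completed fails the run):
1. the blue drum is on the rod, home against the stop collar, and let go (y of drum_c in the frame of rod_tip between -0.005 and 0.005 m and z of drum_c in the frame of rod_tip between -0.005 and 0.005 m and angle between the x axis of drum_c and the x axis of rod_tip, either way round below 0.12 rad and distance between drum_c and stop_face_c0 below 0.0155 m and x of drum_c in the frame of rod_tip above 0.045 m and contact force between the fingers and drum below 0.1 N), for 0.2 s.
2. the spacer is on the rod against the drum, and let go (y of drum_c in the frame of rod_tip between -0.005 and 0.005 m and z of drum_c in the frame of rod_tip between -0.005 and 0.005 m and angle between the x axis of each of drum_c, spacer_c and the x axis of rod_tip, either way round below 0.12 rad and distance between drum_c and stop_face_c0 below 0.0155 m and x of drum_c in the frame of rod_tip above 0.045 m and y of spacer_c in the frame of rod_tip between -0.005 and 0.005 m and z of spacer_c in the frame of rod_tip between -0.005 and 0.005 m and distance between spacer_c and drum_c below 0.0255 m and x of spacer_c in the frame of rod_tip above 0.02 m and contact force between the fingers and spacer below 0.1 N), for 0.2 s.
3. the red cap is on the rod against the spacer (y of drum_c in the frame of rod_tip between -0.005 and 0.005 m and z of drum_c in the frame of rod_tip between -0.005 and 0.005 m and angle between the x axis of each of drum_c, spacer_c, cap_c and the x axis of rod_tip, either way round below 0.12 rad and distance between drum_c and stop_face_c0 below 0.0155 m and x of drum_c in the frame of rod_tip above 0.045 m and y of spacer_c in the frame of rod_tip between -0.005 and 0.005 m and z of spacer_c in the frame of rod_tip between -0.005 and 0.005 m and distance between spacer_c and drum_c below 0.0255 m and x of spacer_c in the frame of rod_tip above 0.02 m and y of cap_c in the frame of rod_tip between -0.005 and 0.005 m and z of cap_c in the frame of rod_tip between -0.005 and 0.005 m and distance between cap_c and spacer_c below 0.0335 m and x of cap_c in the frame of rod_tip above -0.012 m), for 0.2 s.
At the end, for the whole second after the job is handed in: The drum lies against the face of the stop collar, the spacer against the drum and the cap against the spacer, with gaps under 1.5 mm, all threaded on the rod (centres within 5 mm of its axis, axes within 0.12 rad of it), at rest and released (all of step 3 and linear speed of each of drum, spacer, cap below 0.01 m/s); the robot touches nothing.
It fails at once if the drum presses on the rod or the stop collar with more than 16 N (contact force between drum and arbor_c4 above 16 N or contact force between drum and arbor_c5 above 16 N or contact force between drum and stop_face_c0 above 16 N).
It fails at once if the spacer presses on the rod or the stop collar with more than 16 N (contact force between spacer and arbor_c4 above 16 N or contact force between spacer and arbor_c5 above 16 N or contact force between spacer and stop_face_c0 above 16 N).
It fails at once if the cap presses on the rod or the stop collar with more than 16 N (contact force between cap and arbor_c4 above 16 N or contact force between cap and arbor_c5 above 16 N or contact force between cap and stop_face_c0 above 16 N).
It fails at once if a part is dropped to the table (height (world z) of any of drum_c, spacer_c, cap_c below 0.045 m).
It also fails if it takes over 72 s, if anything falls off the work surface, if the arm or the gripper's body presses on something with over 40 N, if the wrist force passes 120 N, or if a joint passes its speed limit or range.

## Working session

There is one attempt and no reset: what is moved stays moved. The work goes in short steps, Python scripts to look and compute and a shell command to move; the robot and the scene stay as the last step left them, time stands still between calls to the robot, and variables do not carry over. Pictures are saved under pics/ and viewed, about 8 in all and at most 12, crops included, and the job is handed in when it is done.

```bash
mkdir -p pics; ls
python3 - <<'E'
from workcell import env, grab_frame, camera_params, spotter
import cv2, numpy as np
s=env.state(); print(s); print(env.hold_point_z)
ims=[]
for c in ["scene","top"]:
    im=grab_frame(c); ims.append(im); np.save(f"/tmp/{c}.npy",im)
    cv2.imwrite(f"pics/{c}0.png",im[:,:,::-1])
    for q in ["drum","spacer","cap","rack","arbor","rod_tip"]:
        r=spotter.look_for(q,c); print(c,q,[(x["box"],round(x["conf"],2)) for x in r[:2]])
    p=camera_params(c); R=cv2.Rodrigues(np.array(p["rvec"]))[0]; print(c,-R.T@np.array(p["tvec"]), np.array(p["K"]).round(1).tolist(),p["dist"])
E
```

```text
pics
{'time_s': 0.0, 'qpos': array([-7.47690457e+01,  1.83516474e+01,  8.97075090e+01, -1.08702717e-03,
        7.20436929e+01, -1.14376699e+00]), 'qvel': array([-0.09787803,  0.02691041,  0.0697505 , -0.00488568,  0.00591001,
       -0.04229815]), 'effort': array([ 1.74060817e-03, -4.12457621e+01, -2.31968057e+01,  7.29765859e-02,
        4.57936130e-02, -1.51984709e-04]), 'ee_pos': array([ 161.98322686, -551.17545589,  213.11274993]), 'ee_rot': array([-1.79897151e+02, -1.01971908e-03,  1.63750564e+01]), 'force': array([ 0.62553002,  0.50640976, -0.45516514]), 'torque': array([-0.00666241, -0.02563424, -0.00341321]), 'gripper_width': 91.45038596171223}
-18.8
scene drum [([204.8, 257.6, 22.8, 27.7], 0.6)]
scene spacer [([229.3, 259.9, 18.8, 34.5], 0.98), ([200.7, 255.5, 28.1, 31.3], 0.3)]
scene cap [([247.7, 273.0, 30.0, 33.8], 0.86)]
scene rack [([201.8, 259.6, 25.5, 25.8], 0.73), ([190.7, 265.5, 101.7, 68.6], 0.72)]
scene arbor [([264.5, 141.5, 66.9, 69.6], 0.88)]
scene rod_tip [([265.9, 145.0, 68.8, 64.0], 0.76), ([244.6, 273.0, 34.8, 31.0], 0.72)]
scene [103.41078141 653.85793273 746.47425094] [[458.9, 0.0, 279.9], [0.0, 458.9, 209.2], [0.0, 0.0, 1.0]] [-0.05920704  0.          0.          0.          0.        ]
top drum [([171.8, 193.9, 28.9, 18.2], 0.82)]
top spacer [([170.4, 196.6, 28.3, 14.7], 0.72), ([175.3, 218.5, 26.7, 20.4], 0.66)]
top cap [([179.5, 244.2, 29.8, 23.9], 0.89)]
top rack [([168.8, 188.8, 52.8, 90.3], 0.85), ([178.3, 245.1, 31.5, 24.9], 0.55)]
top arbor [([329.0, 144.6, 49.0, 73.3], 0.69), ([180.3, 245.0, 28.0, 25.6], 0.28)]
top rod_tip [([325.2, 143.7, 52.4, 73.2], 0.68)]
top [ 477.09730989   63.85726235 1103.40773809] [[493.0, 0.0, 277.5], [0.0, 493.0, 217.1], [0.0, 0.0, 1.0]] [0.01066736 0.         0.         0.         0.        ]
```

View pics/scene0.png

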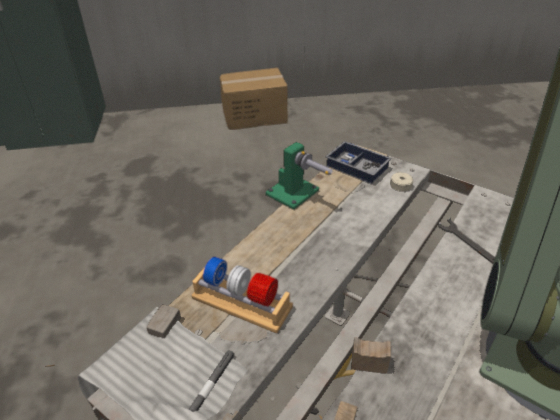

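View pics/top0.png

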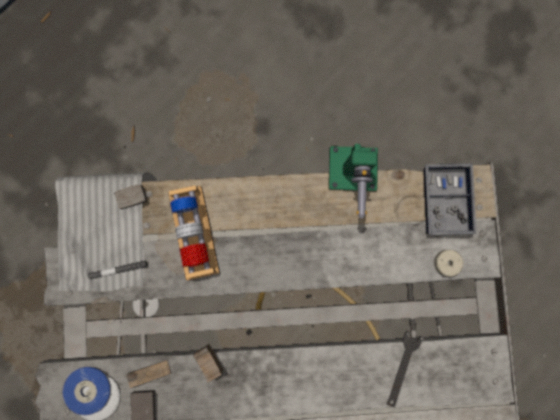

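The scene shows the rack at about (240,295) with blue, silver and red running from far to near. In the top view the parts are at (184,204), (188,230) and (194,256), and the rod runs from its tip (362,230) up to the post (362,160). Next I convert these to coarse positions.

```bash
cat > h.py <<'E'
import numpy as np, cv2
from workcell import env, grab_frame, camera_params, spotter
def ray(p,uv):
    K=np.array(p["K"]);d=np.array(p["dist"]);R=cv2.Rodrigues(np.array(p["rvec"],float))[0];t=np.array(p["tvec"],float).ravel()
    n=cv2.undistortPoints(np.array(uv,float).reshape(-1,1,2),K,d).reshape(-1,2)
    return -R.T@t, np.c_[n,np.ones(len(n))]@R
def plane(p,uv,z):
    c,d=ray(p,uv); return c+d*((z-c[2])/d[:,2])[:,None]
def proj(p,X): return cv2.projectPoints(np.array(X,float).reshape(-1,3),np.array(p["rvec"],float),np.array(p["tvec"],float),np.array(p["K"]),np.array(p["dist"]))[0].reshape(-1,2)
def snap(name,fn=None):
    p=camera_params(name); im=grab_frame(name)
    if fn: cv2.imwrite("pics/"+fn,im[:,:,::-1])
    return p,im
E
python3 - <<'E'
from h import *
p=camera_params("top")
print(plane(p,[(184,204),(188,230),(194,256)],80).round())
print(plane(p,[(362,231),(362,172)],120).round(1))
w=camera_params("wrist");print(w); s=env.state();c,d=ray(w,[(280,210)]);print(c,d,s["ee_pos"])
E
```

```text
[[603. 241.  80.]
 [549. 233.  80.]
 [495. 221.  80.]]
[[ 537.  -121.4  120. ]
 [ 656.6 -125.8  120. ]]
{'K': array([[353.6631213 ,   0.        , 283.48790189],
       [  0.        , 353.6631213 , 213.62755709],
       [  0.        ,   0.        ,   1.        ]]), 'dist': array([-0.02262176,  0.        ,  0.        ,  0.        ,  0.        ]), 'rvec': array([-2.34260008,  1.75071217,  0.22903676]), 'tvec': array([-574.45847969,  -29.44464664,  390.70971849])}
[ 231.81524836 -530.53817247  385.11628687] [[-0.23995963 -0.06055292 -0.968997  ]] [ 162.10850054 -551.68669404  214.0004227 ]
```

```bash
python3 -m jog '0 0 -3.3 12.7 17.2 -0.6 1;0 0 -3.3 12.7 17.2 -0.6 1;0 0 -3.3 12.7 17.2 -0.6 1;0 0 -3.3 12.7 17.2 -0.6 1;0 0 -3.3 12.7 17.2 -0.6 1'; python3 -c "
from workcell import env
s=env.state();print(s['time_s'],s['ee_pos'],s['ee_rot'])"
```

```text
time_s: 1.32
ee_pos: [348.2, -299.5, 205.5]
ee_rot: [180.0, -0.1, -0.2]
force: [0.6, -0.8, -0.4]
gripper_width: 91.1
1.325 [ 348.19776077 -299.49844716  205.4898444 ] [ 1.79955695e+02 -5.20406520e-02 -1.53856340e-01]
```

```bash
python3 -m jog '0 0 0 5.3 7 -0.6 1;0 0 0 5.3 7 -0.6 1;0 0 0 5.3 7 -0.6 1;0 0 0 5.3 7 -0.6 1;0 0 0 5.3 7 -0.6 1'
python3 - <<'E'
from h import *
print(env.state()['ee_pos'],env.state()['ee_rot'])
p,im=snap("wrist","w1.png"); np.save("/tmp/w1.npy",im)
import pickle; pickle.dump(p,open("/tmp/w1.pkl","wb"))
E
```

```text
time_s: 1.95
ee_pos: [480.7, -124.4, 190.0]
ee_rot: [-180.0, 0.0, 0.1]
force: [0.2, -0.6, -0.2]
gripper_width: 91.2
[ 480.68082944 -124.38749423  189.98035417] [-1.79991593e+02  9.53164379e-03  9.09537212e-02]
```

View pics/w1.png

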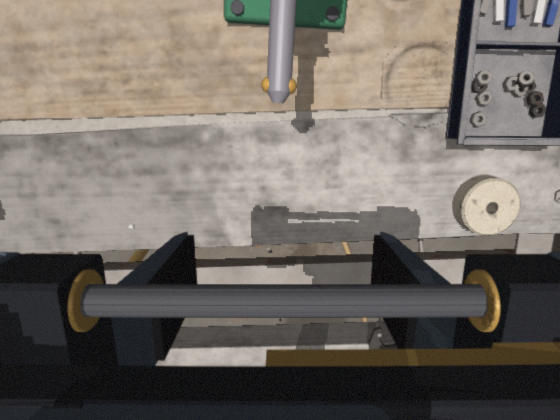

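The wrist view shows the rod tip at (278,102), the balls at (266,86) and (292,86), and the rod running up to (284,0). I'll move forward to see the collar too.

```bash
python3 -m jog '0 0 0 2.4 0 0 1;0 0 0 2.4 0 0 1;0 0 0 2.4 0 0 1'
python3 - <<'E'
from h import *
import pickle
print(env.state()['ee_pos'],env.state()['ee_rot'])
p,im=snap("wrist"); np.save("/tmp/w2.npy",im); pickle.dump(p,open("/tmp/w2.pkl","wb"))
cv2.imwrite("pics/w2.png",cv2.resize(im[0:260,180:400],None,fx=2.3,fy=2.3,interpolation=cv2.INTER_CUBIC)[:,:,::-1])
E
```

```text
time_s: 2.38
ee_pos: [538.7, -127.0, 190.0]
ee_rot: [180.0, 0.1, -0.2]
force: [-0.1, 0.3, -0.7]
gripper_width: 91.3
[ 538.66619581 -127.01655059  189.98465005] [ 1.79991591e+02  8.53795153e-02 -1.97886884e-01]
```

View pics/w2.png

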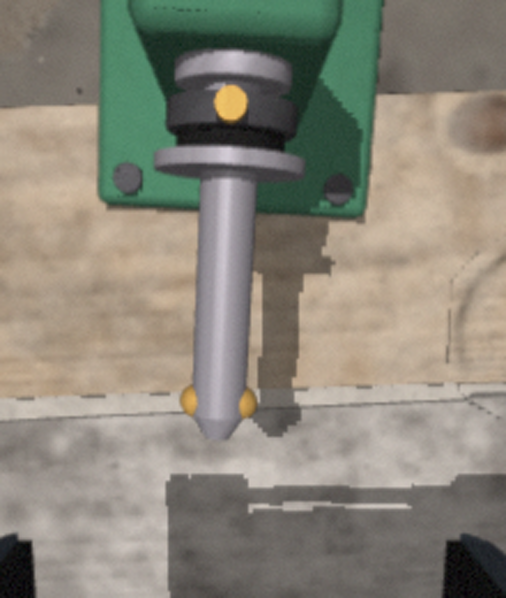

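Run:
```python
from h import *
import pickle
s=env.state();print(s['ee_pos'],s['ee_rot'],s['qvel'].round(2))
P=[pickle.load(open(f"/tmp/w{i}.pkl","rb")) for i in (1,2)]
I=[np.load(f"/tmp/w{i}.npy").astype(float) for i in (1,2)]
print([ray(p,[(0,0)])[0].round(1) for p in P])
# rod edges per row: gradient of saturation
for k,(rows,uc) in enumerate([(range(20,70,7),lambda v:284-(v)*6/100),(range(95,165,10),lambda v:279.6-(v-78)*5.3/112)]):
    pts=[]
    for v in rows:
        c=uc(v); im=cv2.GaussianBlur(I[k],(0,0),1.0)
        row=im[v,int(c)-25:int(c)+26]; sat=row[:,0]-row[:,2]
        L=np.abs(np.diff(sat)); print(k,v,round(c,1),sat.round().astype(int).tolist() if v in(20,95) else '', end=' ')
        h=np.median(sat[20:31]); lo=[i for i in range(25,0,-1) if sat[i]>h+12]; hi=[i for i in range(25,51) if sat[i]>h+12]
        print(int(c)-25+(lo[0] if lo else -1),int(c)-25+(hi[0] if hi else -1))
f=lambda a,z:plane(P[1],a,z).round(1)
print("tip",f([(274.3,190.4)],120),"balls",f([(262.2,174.3),(287.4,174.8)],120),"rod@collar",f([(279.6,78)],123), "tip from w1",plane(P[0],[(278,102.5)],120).round(1),plane(P[0],[(266,86),(292,86)],120).round(1))
```

```text
[ 538.42155465 -126.87347962  190.19533594] [ 1.79993935e+02  6.72503592e-02 -2.01494009e-01] [ 0.17 -0.57  0.41  0.19 -0.09  0.07]
[array([ 553.4, -123.6,  361.1]), array([ 611.6, -126.6,  361. ])]
0 20 282.8 [-18, -18, -18, -18, -18, -19, -19, -19, -19, -19, -18, -14, -9, -4, -2, -1, -1, -1, -1, -1, -1, -1, -1, -2, -2, -2, -2, -2, -2, -1, -1, -1, -1, -2, -2, -2, -2, -4, -8, -11, -12, -13, -12, -12, -13, -13, -13, -13, -13, -13, -13] 256 256
0 27 282.4  268 256
0 34 282.0  269 294
0 41 281.5  268 294
0 48 281.1  268 294
0 55 280.7  268 292
0 62 280.3  267 292
0 69 279.9  267 292
1 95 278.8 [40, 40, 39, 38, 38, 38, 38, 39, 40, 41, 41, 39, 32, 18, 6, 0, -1, -2, -1, -1, -1, -1, -1, -2, -1, -1, -1, -1, -1, -1, -1, -1, -1, -1, -1, 0, 1, 6, 13, 19, 21, 21, 21, 21, 21, 20, 20, 20, 20, 20, 20] 266 291
1 105 278.3  266 291
1 115 277.8  265 290
1 125 277.4  265 289
1 135 276.9  265 288
1 145 276.4  264 288
1 155 276.0  264 287
tip [[ 563.7 -120.1  120. ]] balls [[ 575.  -111.9  120. ]
 [ 574.6 -129.1  120. ]] rod@collar [[ 636.8 -124.1  123. ]] tip from w1 [[ 564.2 -119.9  120. ]] [[ 574.3 -112.1  120. ]
 [ 574.4 -128.9  120. ]]
```

Run:
```python
from h import *
import pickle
for k,rows in((1,range(20,72,3)),(2,range(92,164,4))):
    p=pickle.load(open(f"/tmp/w{k}.pkl","rb")); im=cv2.GaussianBlur(np.load(f"/tmp/w{k}.npy").astype(float),(0,0),0.8)
    mids=[];W=[]
    for v in rows:
        c=int((284-v*.06) if k==1 else 279.6-(v-78)*.047); g=np.abs(np.diff(im[v],axis=0)).sum(1)
        def pk(a,b):
            w=g[a:b]; i=a+w.argmax(); q=g[i-2:i+3]; return (q*np.arange(i-2,i+3)).sum()/q.sum()+.5
        l,r=pk(c-17,c-8),pk(c+7,c+17); mids.append(((l+r)/2,v)); W.append(r-l)
    X=plane(p,mids,121); a=np.polyfit(X[:,0],X[:,1],1); r=X[:,1]-np.polyval(a,X[:,0])
    print(k,"yaw",np.degrees(np.arctan(a[0])),"y at tip 564",np.polyval(a,564),"at 636",np.polyval(a,636),"res",r.std(),np.mean(W))
```

```text
1 yaw -2.560063082570559 y at tip 564 -119.66391093037338 at 636 -122.88312368548276 res 0.33143726919441174 24.413325892456037
2 yaw -1.4896490875361506 y at tip 564 -121.18084477606493 at 636 -123.05321493109298 res 0.8184380262772267 24.81181433229958
```

```bash
python3 -m jog '0 0 2 0 14.2 0 1;0 0 2 0 14.2 0 1;0 0 2 0 14.2 0 1;0 0 2 0 14.2 0 1;0 0 2 0 14.2 0 1' | tail -4;  python3 -m jog '0 0 0 0 2 0 1;0 0 0 0 2 0 1;0 0 0 0 2 0 1'
python3 - <<'E'
from h import *
import pickle
print(env.state()['ee_pos'],env.state()['ee_rot'])
p,im=snap("wrist","w3.png"); np.save("/tmp/w3.npy",im); pickle.dump(p,open("/tmp/w3.pkl","wb"))
for q in ["drum","spacer","cap"]:
    r=spotter.look_for(q,"wrist"); print(q,[(x["box"],round(x["conf"],2)) for x in r[:2]])
E
```

```text
ee_pos: [538.7, 187.2, 191.0]
ee_rot: [180.0, -0.0, 9.8]
force: [1.7, -1.3, -0.0]
gripper_width: 91.1
time_s: 3.42
ee_pos: [539.1, 235.2, 190.5]
ee_rot: [179.9, 0.0, 9.9]
force: [0.3, 0.2, 0.5]
gripper_width: 91.1
[539.09706171 235.17256257 190.46222194] [1.79944938e+02 2.22816588e-02 9.85794279e+00]
drum [([250.8, 109.1, 69.6, 36.5], 0.67)]
spacer [([255.0, 173.3, 66.6, 43.9], 0.64)]
cap [([256.7, 225.8, 70.2, 58.4], 0.8)]
```

View pics/w3.png

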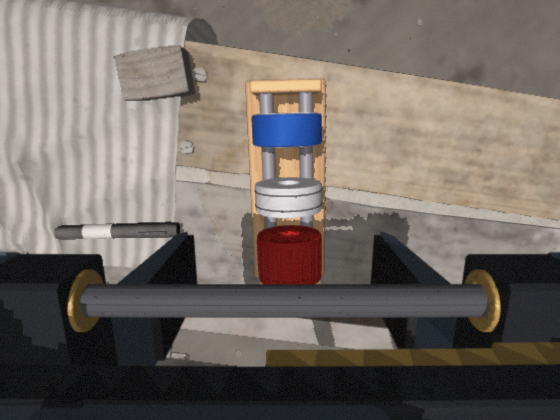

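The parts lie at blue (287,130), spacer (288,197) and cap (290,255), lined up with the tool. I'll zoom in on the cap end and fit the outlines.

Run:
```python
from h import *
import pickle
im=np.load("/tmp/w3.npy"); p=pickle.load(open("/tmp/w3.pkl","rb"))
crop=cv2.resize(im[95:290,240:335],None,fx=3,fy=3,interpolation=cv2.INTER_CUBIC)
crop=np.clip(crop.astype(float)*1.3,0,255).astype(np.uint8)
cv2.imwrite("pics/w3c.png",crop[:,:,::-1])
for q in ["drum","spacer","cap"]:
    r=spotter.trace(q,"wrist")
    if not r: print(q,'none'); continue
    m=r[0]["region"]; ys,xs=np.nonzero(m)
    rows=np.arange(ys.min()+3,ys.max()-2,4)
    print(q,r[0]["box"],r[0]["conf"],[(int(v),int(xs[ys==v].min()),int(xs[ys==v].max())) for v in rows])
```

```text
drum [249.1, 109.0, 68.9, 36.6] 0.68 [(115, 253, 321), (119, 252, 321), (123, 252, 321), (127, 252, 321), (131, 252, 321), (135, 252, 321), (139, 252, 321), (143, 253, 318)]
spacer [255.4, 171.3, 67.2, 44.6] 0.73 [(179, 265, 314), (183, 256, 320), (187, 255, 321), (191, 254, 321), (195, 255, 321), (199, 255, 321), (203, 255, 321), (207, 256, 320), (211, 257, 318)]
cap [256.8, 227.8, 69.1, 55.9] 0.8 [(228, 268, 313), (232, 259, 319), (236, 257, 320), (240, 257, 321), (244, 257, 321), (248, 257, 321), (252, 257, 321), (256, 257, 321), (260, 258, 321), (264, 258, 321), (268, 258, 321), (272, 259, 320), (276, 259, 320), (280, 260, 319)]
```

View pics/w3c.png

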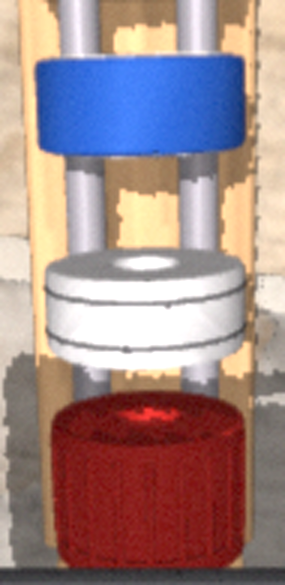

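Run:
```python
from h import *
import pickle
p=pickle.load(open("/tmp/w3.pkl","rb")); print(ray(p,[(0,0)])[0])
c=plane(p,[(287,113.3),(287,146.7),(288.3,217.3),(289.3,95+188),(288.3,191),(289.3,95+140/3.+95)],97); print(c.round(1))
a=plane(p,[(287,130),(288.3,200),(289.5,255)],72);print(a.round(1))
print(np.degrees(np.arctan(np.polyfit(a[:,0],a[:,1],1))))
```

```text
[610.71645509 248.43066548 361.55010632]
[[615.4 246.5  97. ]
 [592.  242.3  97. ]
 [539.  231.9  97. ]
 [484.3 221.3  97. ]
 [559.5 235.5  97. ]
 [523.6 228.3  97. ]]
[[603.2 244.1  72. ]
 [547.1 233.   72. ]
 [498.7 223.3  72. ]]
[11.25580705 89.53807496]
```

```bash
python3 -m jog '0 0 0.25 2.58 0.36 -1.6 1;0 0 0.25 2.58 0.36 -3.2 1;0 0 0.25 2.58 0.36 -4.6 1;0 0 0.25 2.58 0.36 -5.6 1;0 0 0.25 2.58 0.36 -5.6 1'
```

```text
time_s: 4.4
ee_pos: [602.8, 244.5, 48.0]
ee_rot: [179.9, 0.3, 11.1]
force: [-0.7, 0.1, 0.1]
gripper_width: 91.5
```

```bash
python3 -m jog '0 0 0 0.03 0 0.06 0.7;0 0 0 0.03 0 0.06 0.3;0 0 0 0.03 0 0.06 0.3;0 0 0 0.03 0 0.06 0.3' 25;python3 -m jog '0 0 0 0 0 0 0.3;0 0 0 0 0 0 0.3'
```

```text
time_s: 4.9
ee_pos: [605.5, 244.4, 52.7]
ee_rot: [179.9, -0.1, 11.2]
force: [1.7, -3.7, 2.8]
gripper_width: 56.0
time_s: 5.15
ee_pos: [605.6, 244.4, 52.6]
ee_rot: [179.9, -0.1, 11.1]
force: [-0.8, -5.9, 4.5]
gripper_width: 56.6
```

```bash
python3 -m jog '0 0 0 0 0 0.8 0.3;0 0 0 0 0 2.2 0.3;0 0 0 0 0 3.2 0.3;0 0 0 0 0 3.2 0.3'; python3 -m jog '0 0 -1.5 -1 -3 0 0.3;0 0 -2.73 -3 -6 0 0.3;0 0 -2.73 -3.06 -8.5 0 0.3;0 0 -2.73 -3.06 -11 0 0.3;0 0 -2.73 -3.06 -13 0 0.3'
```

```text
time_s: 5.65
ee_pos: [605.9, 246.4, 133.4]
ee_rot: [-179.9, -0.2, 11.1]
force: [0.5, 0.4, -1.8]
gripper_width: 55.9
time_s: 6.28
ee_pos: [528.0, -53.9, 130.2]
ee_rot: [-179.9, 0.1, -2.5]
force: [1.1, 0.5, -1.6]
gripper_width: 56.1
```

```bash
python3 -m jog '0 0 0 0 -1 -0.6 0.3;0 0 0 0 -1 -1.1 0.3;0 0 0 0 -1 -1.1 0.3;0 0 0 0 -1 -1.1 0.3'
python3 - <<'E'
from h import *
s=env.state();print(s['ee_pos'],s['ee_rot'],s['force'])
p,im=snap("wrist"); cv2.imwrite("pics/w4.png",cv2.resize(im[0:300,160:400],None,fx=2,fy=2)[:,:,::-1]); np.save("/tmp/w4.npy",im)
import pickle; pickle.dump(p,open("/tmp/w4.pkl","wb"))
E
```

```text
time_s: 6.78
ee_pos: [529.7, -76.4, 104.0]
ee_rot: [-180.0, 0.0, -2.4]
force: [0.0, -0.4, -2.3]
gripper_width: 56.0
[529.67090181 -76.36701879 104.02831757] [-1.79979039e+02  2.08196473e-02 -2.43740827e+00] [ 0.00697356 -0.44650725 -2.29315023]
```

View pics/w4.png

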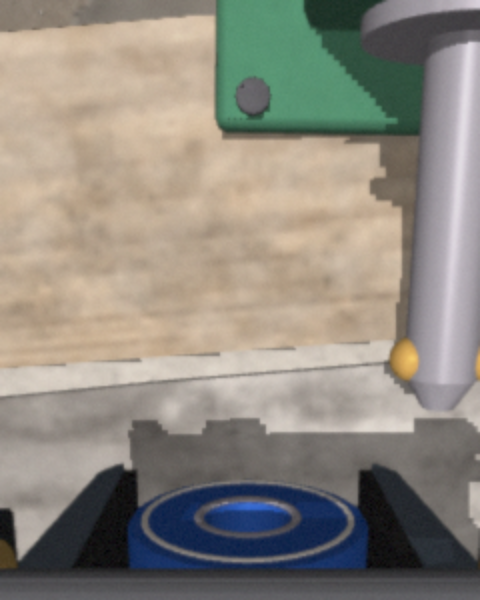

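The drum is held level, with its bore at about (283,260). The rod tip is at about (380,202), still 42 mm to the right. I'll check the fine alignment numerically.

Run:
```python
from h import *
import pickle
p=pickle.load(open("/tmp/w4.pkl","rb"))
c,d=ray(p,[(283.5,259.7)]); t=(541.7-c[0])/d[0,0]; print("bore",c+d[0]*t)
print("face rim crop ellipse ctr", [(c+dd*((541.7-c[0])/dd[0])).round(1) for dd in ray(p,[(284,240.5),(284,281),(231,261),(337,261)])[1]])
print("tip",plane(p,[(380,203)],120),"ball",plane(p,[(362,179)],120))
print(proj(p,[[564,-120,120],[541.7,-76.9,120.8]]))
```

```text
bore [541.7        -76.2343264  127.60428922]
face rim crop ellipse ctr [array([541.7, -76.5, 101.7]), array([541.7, -76.4, 149.2]), array([541.7, -52.6, 126.8]), array([541.7, -99.6, 131.4])]
tip [[ 564.16434902 -120.70843115  120.        ]] ball [[ 575.42396529 -112.40943507  120.        ]]
[[378.42082322 203.41653374]
 [284.93711388 254.04790262]]
```

```bash
python3 -m jog '0 0 0 0 -1.72 -0.04 0.3;0 0 0 0 -1.72 -0.04 0.3;0 0 0 0 -1.72 -0.04 0.3;0 0 0 0 -1.72 -0.04 0.3'
python3 - <<'E'
from h import *
import pickle
p,im=snap("wrist"); cv2.imwrite("pics/w5.png",cv2.resize(im[0:300,200:380],None,fx=2,fy=2)[:,:,::-1]); np.save("/tmp/w5.npy",im)
s=env.state();print(s['ee_pos'],s['ee_rot'],s['force'])
pickle.dump(p,open("/tmp/w5.pkl","wb"))
g=cv2.GaussianBlur(im.astype(float),(0,0),.8)
for v in range(60,200,10):
    d=np.abs(np.diff(g[v],axis=0)).sum(1)[255:315]; i=np.argsort(d)[-6:]+255; print(v,sorted(i.tolist()),end=' ')
E
```

```text
time_s: 7.32
ee_pos: [529.6, -119.7, 103.4]
ee_rot: [-180.0, -0.0, -2.5]
force: [0.6, 0.0, -1.2]
gripper_width: 56.5
[ 529.58891056 -119.75278301  103.36505866] [-1.79994912e+02 -6.10488142e-03 -2.45935594e+00] [ 0.15872585  0.04468072 -1.40966857]
60 [276, 277, 285, 301, 302, 303] 70 [264, 265, 277, 300, 301, 302] 80 [262, 263, 264, 277, 300, 301] 90 [262, 263, 264, 277, 300, 301] 100 [262, 263, 264, 276, 277, 300] 110 [263, 264, 276, 277, 284, 285] 120 [262, 263, 264, 276, 277, 284] 130 [262, 263, 264, 277, 301, 303] 140 [263, 276, 300, 301, 303, 304] 150 [263, 266, 300, 301, 303, 304] 160 [262, 263, 264, 266, 277, 298] 170 [262, 263, 264, 266, 298, 300] 180 [255, 256, 266, 267, 297, 298] 190 [257, 258, 266, 267, 296, 297]
```

View pics/w5.png

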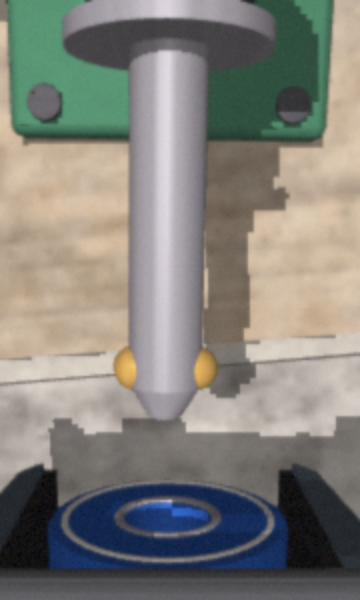

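Bore and rod agree within about 0.3 mm in the picture (columns 283.5 and 283). I'll start inserting the drum.

```bash
python3 -m jog '0 0 0 0.5 -0.022 0 0.3;0 0 0 1.0 -0.044 0 0.3;0 0 0 1.1 -0.048 0 0.3;0 0 0 1.16 -0.051 0 0.3;0 0 0 1.2 -0.053 0 0.3'
```

```text
time_s: 8.0
ee_pos: [559.3, -121.9, 103.1]
ee_rot: [180.0, 0.0, -2.5]
force: [0.3, 1.2, -1.0]
gripper_width: 56.3
```

```bash
python3 -m jog '0 0 0 0.05 -0.002 0 0.3;0 0 0 0.1 -0.004 0 0.3;0 0 0 0.15 -0.007 0 0.3;0 0 0 0.2 -0.009 0 0.3;0 0 0 0.2 -0.009 0 0.3'
```

```text
time_s: 8.62
ee_pos: [561.7, -121.5, 102.6]
ee_rot: [-179.9, 0.4, -2.5]
force: [-6.1, 1.5, 0.9]
gripper_width: 56.1
```

```bash
python3 -m jog '0 0 0 0.05 -0.002 0 0.3;0 0 0 0.1 -0.004 0 0.3;0 0 0 0.1 -0.004 0 0.3'
```

```text
time_s: 9.0
ee_pos: [562.3, -121.2, 102.4]
ee_rot: [-179.9, 0.6, -2.5]
force: [-11.0, 1.2, 1.7]
gripper_width: 56.2
```

```bash
python3 -m jog '0 0 0 0.02 0 0 0.3;0 0 0 0.04 0 0 0.3;0 0 0 0.04 0 0 0.3'; python3 -c "
from workcell import env
print(env.state()['force'],env.state()['torque'],env.state()['ee_pos'])"
```

```text
time_s: 9.38
ee_pos: [562.4, -121.2, 102.3]
ee_rot: [-179.9, 0.7, -2.5]
force: [-12.3, 1.4, 4.4]
gripper_width: 55.7
[-12.30874906   1.44955336   4.40152521] [ 0.4330605   2.11082739 -0.0111403 ] [ 562.38744758 -121.18563977  102.31082542]
```

```bash
python3 -m jog '0 -0.1 0 -0.04 0 0.05 0.3;0 -0.1 0 0 0 0.05 0.3;0 -0.1 0 0 0 0.05 0.3'; python3 -c "
from workcell import env
print(env.state()['force'],env.state()['torque'],env.state()['ee_pos'])"
```

```text
time_s: 9.75
ee_pos: [563.7, -121.4, 103.3]
ee_rot: [-179.9, 0.1, -2.5]
force: [-8.0, 0.9, -0.1]
gripper_width: 56.3
[-7.9897268   0.94321232 -0.07202359] [0.33047861 1.28633098 0.03488062] [ 563.71592105 -121.35478364  103.25418151]
```

```bash
python3 -m jog '0 0 0 0.04 0 0.02 0.3;0 0 0 0.08 -0.004 0.02 0.3;0 0 0 0.08 -0.004 0.02 0.3'
```

```text
time_s: 10.12
ee_pos: [569.3, -121.9, 104.3]
ee_rot: [-179.9, -0.4, -2.5]
force: [-4.0, 2.4, -4.8]
gripper_width: 56.2
```

```bash
python3 -m jog '0 0.06 0 0.1 0.016 -0.03 0.3;0 0.06 0 0.3 0.01 -0.03 0.3;0 0.06 0 0.5 0.002 -0.03 0.3;0 0.06 0 0.7 -0.009 -0.03 0.3;0 0.06 0 0.9 -0.018 -0.03 0.3'
```

```text
time_s: 10.75
ee_pos: [594.9, -123.4, 105.0]
ee_rot: [179.9, -0.5, -2.5]
force: [-1.0, 0.8, -1.7]
gripper_width: 56.0
```

```bash
python3 -m jog '0 0.08 0 0.15 -0.007 -0.02 0.3;0 0.08 0 0.35 -0.015 -0.02 0.3;0 0.08 0 0.55 -0.024 -0.02 0.3;0 0.08 0 0.75 -0.033 -0.02 0.3;0 0.08 0 0.75 -0.033 -0.02 0.3'
```

```text
time_s: 11.38
ee_pos: [611.7, -123.7, 103.7]
ee_rot: [180.0, 0.2, -2.5]
force: [-0.0, -0.1, -1.3]
gripper_width: 56.4
```

```bash
python3 -m jog '0 0 0 0.1 -0.004 0 0.3;0 0 0 0.2 -0.009 0 0.3;0 0 0 0.28 -0.012 0 0.3;0 0 0 0.36 -0.016 0 0.3;0 0 0 0.42 -0.018 0 0.3'
```

```text
time_s: 12.0
ee_pos: [621.9, -124.1, 103.7]
ee_rot: [180.0, 0.2, -2.5]
force: [0.6, -0.0, -0.5]
gripper_width: 56.1
```

```bash
python3 -m jog '0 0 0 0.04 -0.002 0 0.3;0 0 0 0.08 -0.004 0 0.3;0 0 0 0.12 -0.006 0 0.3;0 0 0 0.12 -0.006 0 0.3'
```

```text
time_s: 12.5
ee_pos: [624.9, -124.3, 103.8]
ee_rot: [180.0, 0.2, -2.5]
force: [0.2, -0.6, -0.7]
gripper_width: 56.4
```

```bash
python3 -m jog '0 0 0 0.04 -0.002 0 0.3;0 0 0 0.08 -0.004 0 0.3;0 0 0 0.12 -0.006 0 0.3;0 0 0 0.12 -0.006 0 0.3'
```

```text
time_s: 13.0
ee_pos: [627.9, -124.4, 103.7]
ee_rot: [180.0, 0.2, -2.5]
force: [-0.2, 0.2, -1.2]
gripper_width: 56.4
```

```bash
python3 -m jog '0 0 0 0.04 -0.002 0 0.3;0 0 0 0.08 -0.004 0 0.3;0 0 0 0.08 -0.004 0 0.3'
```

```text
time_s: 13.38
ee_pos: [629.1, -124.5, 103.6]
ee_rot: [180.0, 0.3, -2.5]
force: [-2.8, 0.9, -0.1]
gripper_width: 56.3
```

```bash
python3 -m jog '0 0 0 0.04 -0.002 0 0.3;0 0 0 0.08 -0.004 0 0.3;0 0 0 0.08 -0.004 0 0.3'
```

```text
time_s: 13.75
ee_pos: [629.9, -124.5, 103.4]
ee_rot: [-180.0, 0.5, -2.5]
force: [-7.6, -0.1, 2.2]
gripper_width: 56.5
```

```bash
python3 -m jog '0 0 0 -0.06 0.002 0 0.3;0 0 0 -0.12 0.004 0 0.3;0 0 0 -0.12 0.004 0 0.3'; python3 -m jog '0 0 0 0 0 0 0.75;0 0 0 0 0 0 0.9;0 0 0 0 0 0 0.9;0 0 0 0 0 0 0.9'
```

```text
time_s: 14.12
ee_pos: [628.9, -124.5, 103.6]
ee_rot: [180.0, 0.2, -2.5]
force: [-2.2, 0.0, -1.8]
gripper_width: 56.1
time_s: 14.62
ee_pos: [629.1, -124.6, 103.9]
ee_rot: [180.0, 0.2, -2.5]
force: [0.0, -0.4, -0.3]
gripper_width: 82.1
```

```bash
python3 -m jog '0 0 0 0 0 1.5 0.9;0 0 0 0 0 3.3 0.9;0 0 0 -2 0 3.5 1;0 0 0 -3.2 0.1 3.5 1;0 0 0 -3.2 0.1 3.5 1'
python3 - <<'E'
from h import *
import pickle
p,im=snap("wrist"); np.save("/tmp/w6.npy",im); pickle.dump(p,open("/tmp/w6.pkl","wb"))
r=spotter.look_for("drum","wrist");print(r[:1])
E
```

```text
time_s: 15.25
ee_pos: [547.3, -121.9, 192.0]
ee_rot: [180.0, 0.2, -2.6]
force: [0.1, -0.8, -0.1]
gripper_width: 91.3
[{'box': [237.6, 87.8, 84.7, 41.6], 'conf': 0.83}]
```

```bash
python3 -m jog '0 0 2.72 0 3 0 1;0 0 2.72 0 6 0 1;0 0 2.72 0 10 0 1;0 0 2.72 0 14.3 0 1;0 0 2.72 0 14.3 0 1'; python3 -m jog '0 0 0 0 0 0 1;0 0 0 0 0 0 1'
python3 - <<'E'
from h import *
import pickle
p,im=snap("wrist"); np.save("/tmp/w7.npy",im); pickle.dump(p,open("/tmp/w7.pkl","wb"))
print(env.state()['ee_pos'],env.state()['ee_rot'])
a=np.load("/tmp/w6.npy")[0:250,160:400]; b=im[60:310,180:420]
cv2.imwrite("pics/c6.png",cv2.resize(np.hstack([a,b]),None,fx=1.65,fy=1.65,interpolation=cv2.INTER_CUBIC)[:,:,::-1])
E
```

```text
time_s: 15.98
ee_pos: [550.1, 193.2, 191.0]
ee_rot: [180.0, 0.1, 11.1]
force: [0.3, -0.2, -0.3]
gripper_width: 91.0
time_s: 16.23
ee_pos: [549.4, 190.6, 190.7]
ee_rot: [179.9, 0.2, 11.1]
force: [-0.8, 0.6, 0.7]
gripper_width: 90.8
[549.38884446 189.80820816 190.82974635] [179.95176952   0.22324641  11.04715123]
```

View pics/c6.png

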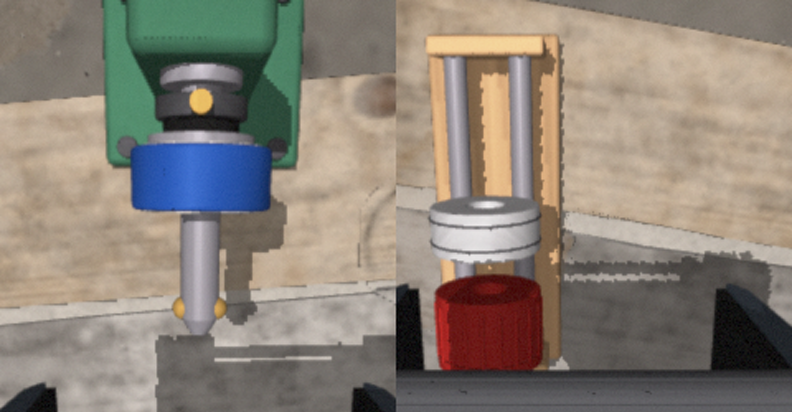

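The drum sits against the collar with no visible gap. The spacer and cap are still in place, and the cap shows a bore-like ring on its +x end at composite (490,289).

Run:
```python
from h import *
import pickle
p=pickle.load(open("/tmp/w7.pkl","rb"))
g=lambda x,y:(180+(x-396)/1.65,60+y/1.65)
print("spacer crown -x,+x",plane(p,[g(485,262),g(485,222)],97).round(1),"axis y z72",plane(p,[g(485,240),g(489,335)],72).round(1))
print("cap +x crown",plane(p,[g(489,303)],97).round(1), "cap -x",plane(p,[g(489,368)],97).round(1))
# drum gap: crown edges
q=pickle.load(open("/tmp/w6.pkl","rb"));f=lambda x,y:(160+x/1.65,y/1.65)
print("drum edges",plane(q,[f(201,144),f(201,211)],148).round(1))
print(env.state()['ee_pos'])
```

```text
spacer crown -x,+x [[539.7 228.5  97. ]
 [558.7 231.5  97. ]] axis y z72 [[543.5 232.5  72. ]
 [492.3 222.1  72. ]]
cap +x crown [[519.8 223.3  97. ]] cap -x [[486.  217.9  97. ]]
drum edges [[ 637.8 -124.2  148. ]
 [ 615.1 -123.2  148. ]]
[549.38884446 189.80820816 190.82974635]
```

```bash
python3 -m jog '0 0 0 -0.24 0.8 0 1;0 0 0 -0.24 1.71 -1.5 1;0 0 0 -0.24 1.71 -3 1;0 0 0 -0.24 1.71 -3.2 1;0 0 0 -0.24 1.71 -3.2 1'; python3 -m jog '0 0 0 0 0 0 1;0 0 0 0 0 0 1'
```

```text
time_s: 16.9
ee_pos: [543.4, 233.2, 112.0]
ee_rot: [-180.0, 0.1, 11.0]
force: [-0.9, 0.6, 0.9]
gripper_width: 91.3
time_s: 17.15
ee_pos: [543.6, 233.3, 112.6]
ee_rot: [-180.0, 0.1, 11.0]
force: [-0.4, 0.9, -1.2]
gripper_width: 91.3
```

```bash
python3 -m jog '0 0 0 0 -0.03 -1.2 1;0 0 0 0 -0.03 -2.4 1;0 0 0 0 -0.03 -2.4 1;0 0 0 0 -0.03 -2.4 0.7;0 0 0 0 -0.03 -2.4 0.6' 25; python3 -m jog '0 0 0 0 0 0 0.3;0 0 0 0 0 0 0.3;0 0 0 0 0 0 0.3;0 0 0 0 0 0 0.3'; python3 -c "
from workcell import env
print(env.state()['force'],env.state()['ee_pos'])"
```

```text
time_s: 17.77
ee_pos: [543.9, 232.9, 52.9]
ee_rot: [-180.0, 0.0, 11.1]
force: [-0.2, 0.4, 0.0]
gripper_width: 74.1
time_s: 18.27
ee_pos: [543.3, 232.0, 51.9]
ee_rot: [179.9, 0.1, 11.1]
force: [0.1, -4.4, 5.6]
gripper_width: 56.1
[ 0.07151864 -4.43879552  5.56827312] [543.26460668 231.97788571  51.93130945]
```

```bash
python3 -m jog '0 0 0 0 0 0.8 0.3;0 0 0 0 0 2.2 0.3;0 0 0 0 0 3.2 0.3;0 0 0 0 0 3.2 0.3'; python3 -m jog '0 0 -1.5 -0.5 -3 0 0.3;0 0 -2.72 -0.8 -6 0 0.3;0 0 -2.72 -0.8 -8.5 0 0.3;0 0 -2.72 -0.8 -11 0 0.3;0 0 -2.72 -0.8 -13.5 -0.5 0.3';python3 -m jog '0 0 0 0 0 -0.6 0.3;0 0 0 0 0 -0.6 0.3;0 0 0 0 0 -0.6 0.3;0 0 0 0 0 -0.6 0.3'
```

```text
time_s: 18.77
ee_pos: [543.7, 233.3, 132.5]
ee_rot: [-179.9, -0.0, 11.1]
force: [-0.1, 1.2, -1.4]
gripper_width: 55.8
time_s: 19.4
ee_pos: [522.2, -79.7, 121.2]
ee_rot: [-180.0, 0.3, -2.5]
force: [0.5, 0.3, -1.6]
gripper_width: 56.2
time_s: 19.9
ee_pos: [523.3, -76.9, 107.8]
ee_rot: [180.0, 0.2, -2.4]
force: [0.0, -0.2, -1.7]
gripper_width: 56.6
```

```bash
python3 -m jog '0 0 0 0 -0.9 -0.21 0.3;0 0 0 0 -1.7 -0.21 0.3;0 0 0 0 -1.7 -0.21 0.3;0 0 0 0 -1.7 -0.21 0.3;0 0 0 0 -1.7 -0.21 0.3'
python3 - <<'E'
from h import *
import pickle
p,im=snap("wrist"); np.save("/tmp/w8.npy",im); pickle.dump(p,open("/tmp/w8.pkl","wb"))
print(env.state()['ee_pos'],env.state()['force'])
r=spotter.trace("spacer","wrist"); m=r[0]["region"];ys,xs=np.nonzero(m);print(r[0]["conf"],r[0]["box"],[(v,xs[ys==v].min(),xs[ys==v].max()) for v in range(ys.min(),ys.max(),6)])
cv2.imwrite("pics/w8.png",cv2.resize(im[100:300,200:380],None,fx=2.5,fy=2.5)[:,:,::-1])
E
```

```text
time_s: 20.52
ee_pos: [522.9, -120.2, 102.4]
ee_rot: [180.0, 0.2, -2.5]
force: [-1.2, 0.6, -1.9]
gripper_width: 56.1
[ 522.92039679 -120.21254982  102.40568098] [-0.03815953 -0.34311403 -1.06189369]
0.56 [221.9, 223.0, 125.3, 59.1] [(225, np.int64(286), np.int64(290)), (231, np.int64(242), np.int64(325)), (237, np.int64(230), np.int64(337)), (243, np.int64(225), np.int64(342)), (249, np.int64(224), np.int64(344)), (255, np.int64(223), np.int64(344)), (261, np.int64(223), np.int64(344)), (267, np.int64(224), np.int64(343)), (273, np.int64(224), np.int64(342)), (279, np.int64(224), np.int64(343))]
```

View pics/w8.png

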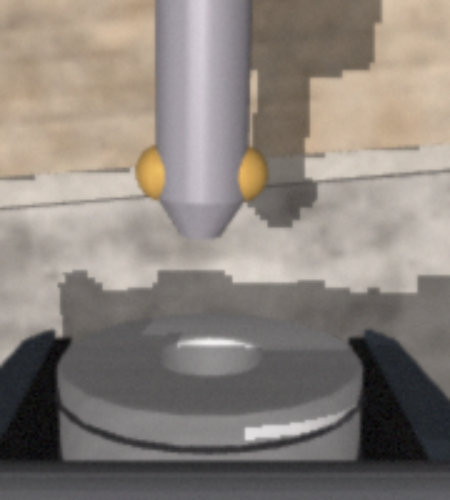

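Bore centre is at column 284.6 and the rod is at 281.2, so I shift about 1 mm to the left (+y) and insert.

```bash
python3 -m jog '0 0 0 0.4 0.02 0 0.3;0 0 0 0.8 0.005 0 0.3;0 0 0 1.0 -0.005 0 0.3;0 0 0 1.12 -0.01 0 0.3;0 0 0 1.2 -0.012 0 0.3'; python3 -m jog '0 0 0 0.05 -0.002 0.02 0.3;0 -0.05 0 0.1 -0.004 0.03 0.3;0 -0.07 0 0.15 -0.007 0.04 0.3;0 -0.07 0 0.2 -0.009 0.04 0.3;0 -0.07 0 0.2 -0.009 0.04 0.3'
```

```text
time_s: 21.25
ee_pos: [552.6, -120.9, 102.1]
ee_rot: [180.0, 0.3, -2.5]
force: [-1.8, 0.5, -1.4]
gripper_width: 56.3
time_s: 21.88
ee_pos: [554.1, -120.6, 102.4]
ee_rot: [-179.9, 0.3, -2.5]
force: [-8.9, 1.1, 0.5]
gripper_width: 56.3
```

```bash
python3 -m jog '0 -0.05 0 0.04 -0.002 0.03 0.3;0 -0.05 0 0.08 -0.004 0.03 0.3;0 -0.05 0 0.08 -0.004 0.03 0.3'
```

```text
time_s: 22.25
ee_pos: [554.4, -120.6, 102.5]
ee_rot: [-179.9, 0.3, -2.5]
force: [-11.1, 1.1, -1.1]
gripper_width: 56.4
```

```bash
python3 -m jog '0 -0.03 0 0.03 0 0.01 0.3;0 -0.03 0 0.05 0 0.01 0.3;0 -0.03 0 0.05 0 0.01 0.3'
```

```text
time_s: 22.62
ee_pos: [559.9, -121.0, 103.6]
ee_rot: [-179.9, -0.4, -2.5]
force: [-3.4, 0.3, -3.9]
gripper_width: 56.4
```

```bash
python3 -m jog '0 0.1 0 0.2 -0.01 -0.05 0.3;0 0.1 0 0.4 -0.02 -0.05 0.3;0 0.1 0 0.6 -0.03 -0.05 0.3;0 0.1 0 0.8 -0.038 -0.05 0.3;0 0.1 0 0.96 -0.046 -0.05 0.3'
```

```text
time_s: 23.25
ee_pos: [587.6, -123.0, 103.8]
ee_rot: [179.9, -0.3, -2.5]
force: [0.3, -0.3, -0.9]
gripper_width: 56.1
```

```bash
python3 -m jog '0 0 0 0.06 -0.003 0 0.3;0 0 0 0.12 -0.006 0 0.3;0 0 0 0.12 -0.006 0 0.3'
```

```text
time_s: 23.62
ee_pos: [588.4, -122.6, 103.1]
ee_rot: [180.0, -0.1, -2.5]
force: [-0.3, 0.1, -1.3]
gripper_width: 56.0
```

```bash
python3 -m jog '0 0 0 0.06 -0.003 0 0.3;0 0 0 0.12 -0.006 0 0.3;0 0 0 0.16 -0.008 0 0.3;0 0 0 0.2 -0.01 0 0.3;0 0 0 0.2 -0.01 0 0.3'
```

```text
time_s: 24.25
ee_pos: [593.2, -122.8, 103.0]
ee_rot: [180.0, -0.1, -2.5]
force: [0.8, 0.2, -1.4]
gripper_width: 56.1
```

```bash
python3 -m jog '0 0 0 0.04 -0.002 0 0.3;0 0 0 0.08 -0.004 0 0.3;0 0 0 0.08 -0.004 0 0.3'
```

```text
time_s: 24.62
ee_pos: [595.2, -122.9, 103.0]
ee_rot: [180.0, -0.1, -2.5]
force: [0.2, 0.4, -0.7]
gripper_width: 56.0
```

```bash
python3 -m jog '0 0 0 0.04 -0.002 0 0.3;0 0 0 0.08 -0.004 0 0.3;0 0 0 0.08 -0.004 0 0.3'
```

```text
time_s: 25.0
ee_pos: [596.5, -123.1, 102.9]
ee_rot: [180.0, 0.0, -2.5]
force: [-1.3, 0.2, -0.9]
gripper_width: 56.0
```

```bash
python3 -m jog '0 0 0 0.04 -0.002 0 0.3;0 0 0 0.06 -0.003 0 0.3;0 0 0 0.06 -0.003 0 0.3'
```

```text
time_s: 25.38
ee_pos: [596.8, -123.1, 102.8]
ee_rot: [-180.0, 0.2, -2.5]
force: [-6.6, -0.4, 1.0]
gripper_width: 56.1
```

```bash
python3 -m jog '0 0 0 -0.06 0.002 0 0.3;0 0 0 -0.09 0.004 0 0.3;0 0 0 -0.09 0.004 0 0.3'; python3 -m jog '0 0 0 0 0 0 0.75;0 0 0 0 0 0 0.9;0 0 0 0 0 0 0.9;0 0 0 0 0 0 0.9'
```

```text
time_s: 25.75
ee_pos: [596.7, -123.0, 103.0]
ee_rot: [180.0, -0.1, -2.5]
force: [-2.2, -0.9, -2.3]
gripper_width: 56.4
time_s: 26.25
ee_pos: [596.6, -123.0, 103.1]
ee_rot: [180.0, -0.1, -2.5]
force: [-0.0, -0.1, 0.2]
gripper_width: 82.3
```

```bash
python3 -m jog '0 0 0 0 0 1.5 0.9;0 0 0 0 0 3.3 0.9;0 0 0 -1.5 0 3.5 1;0 0 0 -2.2 0.1 3.5 1;0 0 0 -2.2 0.1 3.5 1'
python3 - <<'E'
from h import *
import pickle
p,im=snap("wrist"); np.save("/tmp/w9.npy",im); pickle.dump(p,open("/tmp/w9.pkl","wb"))
for q in("spacer","drum"):
    r=spotter.look_for(q,"wrist");print(q,[(x["box"],x["conf"]) for x in r[:1]])
E
python3 -m jog '0 0 2.72 -0.5 3 0 1;0 0 2.72 -1 6 0 1;0 0 2.72 -1.5 9 0 1;0 0 2.72 -2 12 0 1;0 0 2.72 -2.3 14.3 0 1'; python3 -m jog '0 0 0 0 0 0 1;0 0 0 0 0 0 1'
python3 - <<'E'
from h import *
import pickle
p,im=snap("wrist"); np.save("/tmp/w10.npy",im); pickle.dump(p,open("/tmp/w10.pkl","wb"))
print(env.state()['ee_pos'],env.state()['ee_rot'])
a=np.load("/tmp/w9.npy")[0:250,160:400]; b=im[40:290,160:400]
cv2.imwrite("pics/c10.png",cv2.resize(np.hstack([a,b]),None,fx=1.65,fy=1.65,interpolation=cv2.INTER_CUBIC)[:,:,::-1])
E
```

```text
time_s: 26.88
ee_pos: [540.7, -120.4, 191.1]
ee_rot: [180.0, -0.1, -2.5]
force: [-0.3, 0.2, -0.5]
gripper_width: 91.3
spacer [([241.6, 113.1, 84.7, 41.8], 0.83)]
drum [([238.4, 73.7, 85.8, 40.1], 0.8)]
time_s: 27.65
ee_pos: [491.5, 190.3, 190.4]
ee_rot: [180.0, -0.1, 11.1]
force: [-0.0, 0.2, 0.1]
gripper_width: 90.9
time_s: 27.9
ee_pos: [491.6, 187.9, 190.1]
ee_rot: [180.0, -0.0, 11.1]
force: [-0.6, -1.2, 0.1]
gripper_width: 91.6
[491.62507287 187.21943884 190.2075905 ] [ 1.79962267e+02 -2.40893723e-02  1.10426591e+01]
```

View pics/c10.png

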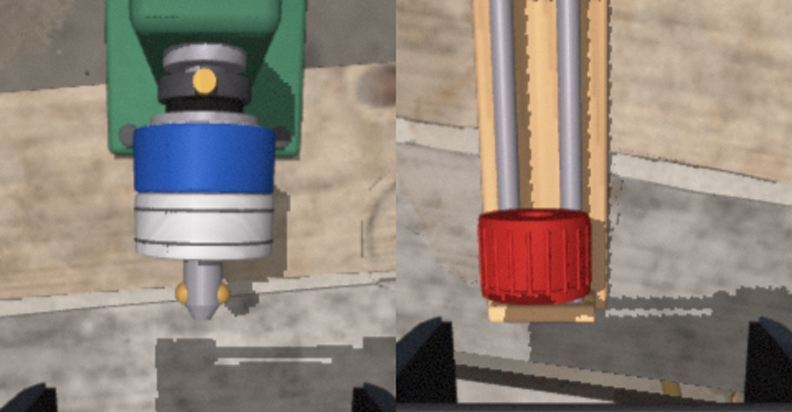

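The drum and spacer sit flush on the rod. The cap lies at composite (534,256), with a dark bore opening on its +x side.

Run:
```python
from h import *
import pickle
p=pickle.load(open("/tmp/w10.pkl","rb")); im=np.load("/tmp/w10.npy")
g=lambda x,y:(160+(x-396)/1.65,40+y/1.65)
print("crown +x,-x",plane(p,[g(534,221),g(535,303)],97).round(1),"axis",plane(p,[g(534.5,256)],72).round(1))
red=(im[:,:,0].astype(int)>im[:,:,1]+60)&(im[:,:,0].astype(int)>2*im[:,:,1]); ys,xs=np.nonzero(red)
for v in range(ys.min(),ys.max()+1,4): q=xs[ys==v]; print(v,q.min(),q.max(),end='; ')
# column profile through the middle of +x face
print([im[v,242].tolist() for v in range(164,180)])
print(env.state()['ee_pos'])
```

```text
crown +x,-x [[518.4 224.3  97. ]
 [480.1 217.4  97. ]] axis [[496.6 223.1  72. ]]
7 255 268; 11 206 276; 15 206 277; Traceback (most recent call last):
  File "<stdin>", line 7, in <module>
    return umr_minimum(a, axis, None, out, keepdims, initial, where)
ValueError: zero-size array to reduction operation minimum which has no identity
```

```bash
python3 -m jog '0 0 0 0.3 0.8 0 1;0 0 0 0.3 1.46 -1.5 1;0 0 0 0.3 1.46 -3 1;0 0 0 0.3 1.46 -3.1 1;0 0 0 0.3 1.46 -3.1 1'; python3 -m jog '0 0 0 0 0 0 1;0 0 0 0 0 0 1'
```

```text
time_s: 28.58
ee_pos: [499.9, 224.5, 113.9]
ee_rot: [-180.0, -0.1, 11.0]
force: [-0.8, 0.4, -0.1]
gripper_width: 91.2
time_s: 28.82
ee_pos: [499.4, 224.6, 114.3]
ee_rot: [-180.0, -0.2, 11.1]
force: [0.2, -0.9, 0.3]
gripper_width: 91.1
```

```bash
python3 -m jog '0 0 0 0 -0.07 -1.2 1;0 0 0 0 -0.07 -2.48 1;0 0 0 0 -0.07 -2.48 1;0 0 0 0 -0.07 -2.48 0.7;0 0 0 0 -0.07 -2.48 0.6' 25; python3 -m jog '0 0 0 0 0 0 0.3;0 0 0 0 0 0 0.3;0 0 0 0 0 0 0.3;0 0 0 0 0 0 0.3'; python3 -c "
from workcell import env
print(env.state()['force'],env.state()['ee_pos'])"
```

```text
time_s: 29.45
ee_pos: [499.7, 223.1, 52.6]
ee_rot: [-180.0, -0.2, 11.1]
force: [0.1, 1.0, -0.4]
gripper_width: 74.0
time_s: 29.95
ee_pos: [499.0, 222.9, 51.6]
ee_rot: [-180.0, -0.1, 11.1]
force: [-1.1, 1.2, 5.6]
gripper_width: 56.2
[-1.1475402   1.18800368  5.58896408] [498.98741765 222.93754175  51.60307091]
```

```bash
python3 -m jog '0 0 0 0 0 0.8 0.3;0 0 0 0 0 2.2 0.3;0 0 0 0 0 3.2 0.3;0 0 0 0 0 3.2 0.3'; python3 -m jog '0 0 -1.5 0.4 -3 0 0.3;0 0 -2.72 0.8 -6 0 0.3;0 0 -2.72 0.88 -8.5 0 0.3;0 0 -2.72 0.88 -11 -0.5 0.3;0 0 -2.72 0.88 -12.5 -1 0.3';python3 -m jog '0 0 0 0 0 0 0.3;0 0 0 0 0 0 0.3'
```

```text
time_s: 30.45
ee_pos: [499.6, 223.0, 132.3]
ee_rot: [-180.0, -0.3, 11.1]
force: [0.5, -0.4, -0.6]
gripper_width: 56.5
time_s: 31.08
ee_pos: [519.9, -88.0, 105.4]
ee_rot: [-180.0, 0.0, -2.5]
force: [0.3, 0.5, -1.2]
gripper_width: 56.7
time_s: 31.32
ee_pos: [519.7, -85.8, 105.7]
ee_rot: [-180.0, 0.1, -2.6]
force: [-0.2, 0.2, -0.5]
gripper_width: 56.2
```

```bash
python3 -m jog '0 0 0 0 -0.7 -0.13 0.3;0 0 0 0 -1.33 -0.13 0.3;0 0 0 0 -1.33 -0.13 0.3;0 0 0 0 -1.33 -0.13 0.3;0 0 0 0 -1.33 -0.13 0.3'
python3 - <<'E'
from h import *
import pickle
p,im=snap("wrist"); np.save("/tmp/w11.npy",im); pickle.dump(p,open("/tmp/w11.pkl","wb"))
print(env.state()['ee_pos'],env.state()['ee_rot'])
cv2.imwrite("pics/w11.png",cv2.resize(im[80:300,200:380],None,fx=2.5,fy=2.5)[:,:,::-1])
E
```

```text
time_s: 31.95
ee_pos: [520.6, -119.0, 103.8]
ee_rot: [-180.0, -0.1, -2.5]
force: [-0.7, 1.1, -0.6]
gripper_width: 56.5
[ 520.6460915  -118.98871868  103.83084992] [-1.79997887e+02 -5.96788654e-02 -2.50087329e+00]
```

View pics/w11.png

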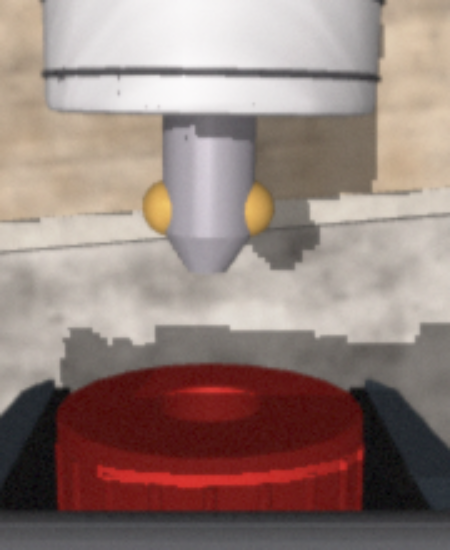

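The cap's open bore faces the rod, at crop column 211 against 209 for the rod. I'll insert the cap.

```bash
python3 -m jog '0 0 0 0.3 0 -0.05 0.3;0 0 0 0.7 -0.02 -0.05 0.3;0 0 0 1.0 -0.034 -0.05 0.3;0 0 0 1.12 -0.04 -0.05 0.3;0 0 0 1.2 -0.044 -0.05 0.3'; python3 -m jog '0 0 0 0.05 -0.002 0.02 0.3;0 -0.05 0 0.1 -0.004 0.03 0.3;0 -0.07 0 0.15 -0.007 0.04 0.3;0 -0.07 0 0.2 -0.009 0.04 0.3;0 -0.07 0 0.2 -0.009 0.04 0.3'
```

```text
time_s: 32.62
ee_pos: [550.7, -120.4, 102.3]
ee_rot: [180.0, -0.0, -2.5]
force: [0.1, 0.4, -1.8]
gripper_width: 56.5
time_s: 33.25
ee_pos: [553.4, -120.4, 103.0]
ee_rot: [-180.0, -0.1, -2.5]
force: [-6.1, 0.4, -0.1]
gripper_width: 56.5
```

```bash
python3 -m jog '0 -0.05 0 0.04 -0.002 0.03 0.3;0 -0.05 0 0.08 -0.004 0.03 0.3;0 -0.05 0 0.08 -0.004 0.03 0.3'
```

```text
time_s: 33.62
ee_pos: [553.6, -120.3, 103.0]
ee_rot: [-179.9, -0.1, -2.5]
force: [-8.9, -0.7, -1.3]
gripper_width: 56.3
```

```bash
python3 -m jog '0 -0.03 0 0.04 -0.002 0.01 0.3;0 -0.03 0 0.06 -0.003 0.01 0.3;0 -0.03 0 0.06 -0.003 0.01 0.3'
```

```text
time_s: 34.0
ee_pos: [554.7, -120.2, 103.0]
ee_rot: [-179.9, -0.2, -2.5]
force: [-7.8, 0.3, -0.9]
gripper_width: 56.1
```

```bash
python3 -m jog '0 0 0 0.04 -0.002 0 0.3;0 0 0 0.06 -0.003 0 0.3;0 0 0 0.06 -0.003 0 0.3'
```

```text
time_s: 34.38
ee_pos: [559.6, -120.7, 103.6]
ee_rot: [-179.9, -0.6, -2.5]
force: [-3.3, -0.0, -5.3]
gripper_width: 56.2
```

Over the balls. I'll undo the height and pitch compensation while advancing slowly.

```bash
python3 -m jog '0 0.1 0 0.06 -0.003 -0.06 0.3;0 0.1 0 0.12 -0.006 -0.06 0.3;0 0.1 0 0.18 -0.009 -0.06 0.3;0 0.1 0 0.22 -0.011 -0.06 0.3;0 0.1 0 0.22 -0.011 -0.06 0.3'
```

```text
time_s: 35.0
ee_pos: [566.7, -121.2, 103.1]
ee_rot: [-180.0, -0.4, -2.5]
force: [-2.5, 0.0, -2.7]
gripper_width: 56.3
```

```bash
python3 -m jog '0 0.03 0 0.04 -0.002 0 0.3;0 0.03 0 0.08 -0.004 0 0.3;0 0.03 0 0.08 -0.004 0 0.3'
```

```text
time_s: 35.38
ee_pos: [568.5, -121.3, 103.0]
ee_rot: [180.0, -0.2, -2.5]
force: [-2.8, 1.3, -2.4]
gripper_width: 56.2
```

```bash
python3 -m jog '0 0.02 0 0.04 -0.002 0 0.3;0 0.02 0 0.08 -0.004 0 0.3;0 0.02 0 0.08 -0.004 0 0.3'
```

```text
time_s: 35.75
ee_pos: [570.4, -121.4, 103.0]
ee_rot: [180.0, -0.1, -2.5]
force: [-3.4, 1.2, -3.0]
gripper_width: 56.6
```

```bash
python3 -m jog '0 0 0 0.04 -0.002 0 0.3;0 0 0 0.06 -0.003 0 0.3;0 0 0 0.06 -0.003 0 0.3'
```

```text
time_s: 36.12
ee_pos: [571.4, -121.5, 102.9]
ee_rot: [180.0, -0.0, -2.5]
force: [-4.6, 1.3, -0.8]
gripper_width: 56.7
```

```bash
python3 -m jog '0 0 0 0.03 -0.001 0 0.3;0 0 0 0.06 -0.002 0 0.3;0 0 0 0.06 -0.002 0 0.3'
```

```text
time_s: 36.5
ee_pos: [571.8, -121.5, 102.9]
ee_rot: [-180.0, 0.1, -2.5]
force: [-6.6, 1.3, -0.5]
gripper_width: 56.6
```

```bash
python3 -m jog '0 0 0 0.03 -0.001 0 0.3;0 0 0 0.06 -0.002 0 0.3;0 0 0 0.06 -0.002 0 0.3'
```

```text
time_s: 36.88
ee_pos: [572.2, -121.5, 102.8]
ee_rot: [-180.0, 0.2, -2.5]
force: [-9.1, 1.5, 1.7]
gripper_width: 56.4
```

```bash
python3 -m jog '0 0 0 -0.06 0.002 0 0.3;0 0 0 -0.1 0.004 0 0.3;0 0 0 -0.1 0.004 0 0.3'; python3 -m jog '0 0 0 0 0 0 0.75;0 0 0 0 0 0 0.9;0 0 0 0 0 0 0.9;0 0 0 0 0 0 0.9'; python3 -m jog '0 0 0 0 0 1.5 0.9;0 0 0 0 0 3.3 0.9;0 0 0 -0.8 0 3.6 1;0 0 0 -1.2 0 3.6 1;0 0 0 -1.2 0 3.6 1'; python3 -m jog '0 0 0 0 0 0 1;0 0 0 0 0 0 1'
python3 - <<'E'
from h import *
import pickle
p,im=snap("wrist","w12.png"); np.save("/tmp/w12.npy",im); pickle.dump(p,open("/tmp/w12.pkl","wb"))
for q in("cap","spacer","drum"):
    r=spotter.look_for(q,"wrist");print(q,[(x["box"],x["conf"]) for x in r[:1]])
# axis column profile: hue transitions along rod crown
R=[proj(p,[[x,-120-(x-564)*.0478,148]])[0] for x in np.arange(545,645,1.)]
for x,(u,v) in zip(np.arange(545,645,1.),R):
    print(int(x),im[int(round(v)),int(round(u))].tolist(),end=' ')
E
```

```text
time_s: 37.25
ee_pos: [572.2, -121.5, 102.9]
ee_rot: [180.0, -0.1, -2.5]
force: [-4.1, 0.3, -2.7]
gripper_width: 56.5
time_s: 37.75
ee_pos: [572.6, -121.6, 103.3]
ee_rot: [180.0, -0.1, -2.5]
force: [0.1, 0.1, -0.8]
gripper_width: 82.1
time_s: 38.38
ee_pos: [540.4, -121.2, 191.8]
ee_rot: [-180.0, 0.1, -2.5]
force: [0.1, -0.2, 0.2]
gripper_width: 91.1
time_s: 38.62
ee_pos: [542.2, -121.4, 192.2]
ee_rot: [-180.0, 0.0, -2.5]
force: [-0.0, -0.1, -0.6]
gripper_width: 91.5
cap [([238.7, 158.2, 89.9, 64.9], 0.91)]
spacer [([241.1, 114.8, 85.4, 41.6], 0.68)]
drum [([236.7, 74.6, 87.1, 42.5], 0.79)]
545 [117, 114, 109] 546 [115, 110, 106] 547 [117, 113, 108] 548 [113, 110, 106] 549 [108, 105, 100] 550 [106, 100, 95] 551 [124, 90, 88] 552 [198, 50, 44] 553 [201, 50, 46] 554 [202, 51, 48] 555 [202, 50, 45] 556 [197, 46, 42] 557 [196, 48, 45] 558 [193, 44, 39] 559 [198, 48, 45] 560 [196, 49, 45] 561 [195, 47, 44] 562 [194, 46, 41] 563 [196, 49, 44] 564 [194, 45, 43] 565 [195, 47, 44] 566 [194, 45, 40] 567 [192, 47, 42] 568 [195, 45, 42] 569 [196, 48, 44] 570 [196, 49, 44] 571 [196, 47, 46] 572 [1
[... 683 characters left out ...]
33, 233] 609 [168, 163, 164] 610 [164, 160, 162] 611 [239, 237, 237] 612 [236, 235, 235] 613 [234, 232, 232] 614 [232, 230, 230] 615 [165, 163, 168] 616 [69, 83, 126] 617 [53, 99, 190] 618 [57, 105, 201] 619 [58, 107, 203] 620 [59, 107, 202] 621 [58, 106, 202] 622 [58, 106, 202] 623 [61, 109, 204] 624 [61, 109, 204] 625 [60, 110, 204] 626 [59, 108, 203] 627 [59, 108, 204] 628 [64, 111, 207] 629 [64, 111, 207] 630 [58, 107, 202] 631 [56, 106, 202] 632 [57, 109, 201] 633 [62, 110, 203] 634 [59, 108, 204] 635 [58, 107, 203] 636 [60, 109, 205] 637 [58, 107, 204] 638 [52, 101, 193] 639 [173, 169, 188] 640 [212, 204, 214] 641 [214, 207, 219] 642 [208, 201, 211] 643 [108, 103, 109] 644 [33, 33, 30]
```

The colour profile along the crown shows red at 551.5–591, silver at 592–615 and blue at 616–638.5, with the collar face next. The stack measures 87 mm against a nominal 88, so there are no visible gaps. The gripper is clear, so I'm handing in.

```bash
python3 -c "
from workcell import env
print(env.job_done()); s=env.state(); print(s['time_s'],s['force'])"
```

```text
the job is handed in; nothing more can be done
None
the job is handed in; nothing more can be done
```

I threaded the drum, then the spacer, then the cap (open end towards the post) onto the rod. Each was pushed over the spring balls, felt against its stop, backed off and released before I fetched the next. The job was handed in at about 38.6 s, and `env.job_done()` gave no verdict.

- **Forces:** The highest measured tool force was about 12.3 N along the rod, with a further 4 N or so vertical, while the drum crossed the balls. It was 11.1 N for the spacer there. At the stops it peaked at about 7.6, 6.6 and 9.1 N for drum, spacer and cap. These are readings at the end of each move, so brief peaks in between could have been missed.
- **Correction on the way:** The drum sat slightly low at the balls, and the upward force rose as I pushed. I raised and levelled it, and it then went over easily. The spacer and cap got the same correction in advance.
- **Last checks:** In the final wrist picture, measured along the top of the stack, red, silver and blue follow one another right up to the collar face. The stack measures 87 mm against a nominal 88 mm, with only a dark line of about 1 mm where cap and spacer meet, probably the chamfer.
- **Not checked:** I read that last picture only as numbers and did not view it. The stop gaps therefore rest on those numbers and the felt contact. With the gripper open and clear, the tool force was near zero.

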